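# Dose the open waste jar with a tablet from the drop cup

### The job

The steel drop cup holds a disinfectant tablet for the cytometer's waste jar. Carry the cup upright to the wide open jar and lower its foot centrally into the mouth, so that the jar's rim pushes the release tab up, the hinged bottom swings open and the tablet drops into the jar. Then lift the cup out, stand it upright on the bench and let go.

Things in the scene. Friction and masses are not known exactly. Their poses are not given: they have to be found in the camera images.
- cup_grip (a point): Drop cup: upright square steel tube, 42 x 42 x 90 mm, 0.2 kg, open top, standing on its foot on the bench (z 0). This point is on its axis, 62 mm above the foot, between two black grip bands on the +-y faces: grip here along y, from above. z up. From its +x face, 12 mm above the foot, the release tab sticks out level to 70 mm from the axis. Open, the floor flap hangs up to 33 mm below the foot.
- tab (a joint): Release tab, a steel tongue 22 mm wide; rad, 0 = level (sprung, floor shut), 0.5 = pushed up to its stop. The floor opens 3 times as far; the tablet is out by about 0.35. With the cup centred in the jar, the rim meets the tab when the foot is 10 mm below the rim; stop is reached at about 25 mm, with 2 to 5 N. Lower the foot to 22 to 25 mm below the rim, not more.
- jar_mouth (a point): Waste jar, standing fast: wide, open, white plastic with a grey band, 102 mm outside and 96 mm inside diameter, 100 mm tall, floor 4 mm thick. This point is the centre of the mouth at rim height. The only wide open vessel: beside it, in any order, stand an equally wide jar shut by a grey cap and a narrow open beaker (64 mm), not wanted.
- tablet_mid (a point): The tablet, already lying on the floor flap inside the cup: a white disc, 24 mm diameter, 10 mm thick, 15 g. This point is its centre.
There are look-alikes about, which are no part of the job. What is shaped like the part that bears cup_grip but red or yellow is not meant.

How it is judged:
By the outcome, as a careful person would: the job done as asked, in the order asked, and still so for the second after the job is handed in, with the robot touching nothing.
It also fails if it takes over 42 s, if anything falls off the work surface, if the arm or the gripper's body presses on something with over 40 N, if the wrist force passes 120 N, or if a joint passes its speed limit or range.

### The arm

A 6-joint arm with a two-finger parallel gripper is mounted at the origin on the work surface. World frame = base frame: x ahead of the robot, y to its left, z up, the work surface at z = 0. Lengths are in m, angles in rad, forces in N, time in s.
With the tool pointing down it reaches from about 0.35 to 0.875 m from the base axis. Payload 4.2 kg.
Tool frame: the origin (TCP) lies midway between the tips of the shut fingers; the grasp point (between the pads) lies 19 mm behind it (r.hold_point_z is the distance from the TCP to the grasp point, in m); z points along the fingers, y is the direction in which the jaws open and shut (so a half turn about z gives the same grasp; the last joint's range is limited). The gripper opens to 87 mm and grips with 3 to 60 N. Pads are 19 mm wide; open, the fingers measure 117 mm over their backs; the gripper's body (75 mm by 190 mm) begins 51 mm behind the grasp point.
Start: joints at [1.527, 0.385, 0.008, 0, -1.194, -0.259], TCP at [0.186, 0.597, 0.193] pointing down, gripper open.
Joint ranges: [-3.14, 3.14], [-1.21, 2.06], [-1.07, 1.41], [-3.16, 2.05], [-2.99, -0.16], [-3.1, 3.1]. Speed limits (rad/s): [2.79, 2.79, 3.14, 3.14, 3.14, 3.14].

### API

Orientations are given as a 3x3 rotation matrix whose columns are the frame's x, y, z axes.
In Python, from station import readout, vision, ticket, r gives the robot as it stands. The module is installed in compiled form; this text tells all that it offers.
- The arm moves only by the tool jog_arm, never from a script. Its argument "moves" is a list of rows, each a list of 2 entries, a list of its own where there are three numbers: the shift along the tool's x, y, z in m, then the turn, a rotation vector about the tool's x, y, z in rad. A call has 1 to 8 rows; each row shifts and turns the commanded pose from where the row before left it, along the tool's axes as they then stand; what a row does not reach is not made up. A row lasts 1/12 s, in which the tool goes at most 41.7 mm and 7.16 degrees, less where a joint would pass 70% of its speed; a pose out of reach is approached as far as the arm can. A call is refused whole if a number of a shift passes 0.0417 or a number of a turn 0.125, either way. A call with a gripper value outside its range is refused whole. "gripper" is the opening, from -1 (shut) to 1 (fully open), set as the call begins (left out, the last holds). The fingers move at their own pace and stop on an object; "grip_force" is the grip in N (left out, the last holds). Time passes only in rows, so rows that do not move let the fingers close. It gives the time, the measured TCP pose, the force and the opening at its end, in the units of the state.
- readout.read_state(): the state, without advancing time (a new reading comes with each control period).
- vision.get_image(name): name is "side" or "top" or "wrist"; returns a dict with "image" (400x640x3 uint8, red, green, blue), "range_z" (400x640 float32, m along the optical axis (not along the pixel's ray), 0 where there is no reading), "fx", "fy", "cx", "cy" (pixels), "eye" and "rotation" of the camera in the world. Camera axes: x right, y down, z forward; pixel columns grow to the right and rows downward; lengths in m; the calibration is good to about 2 mm. A picture is of the moment at which its call begins.
- ticket.hand_in(): hands the job in, once; it reports no verdict.
Trained networks look in the newest picture that a camera, given by its name, has taken for a name from the list of things; names that differ only in an ending like _2 or _b are one class to them, and where a whole thing is asked for, a point or a joint stands for the part that bears it (a point fixed in the world has none). Each returns a list of dicts, best first, with "p" (0 to 1); they miss things now and then, are a little off and sometimes report something else, mostly with a low value. They report only what shows in the picture. A call takes as long as a camera call. They do not tell look-alikes from the thing itself.
- vision.search_frame(camera, thing): "box" ([left, top, right, bottom] as shares, 0 to 1, of the picture: columns of its width, rows of its height, round what is visible of it).
- vision.regions_of(camera, thing): "pixels" (400x640 bool, what is visible of it) and "box" ([left, top, right, bottom] as shares, 0 to 1, of the picture: columns of its width, rows of its height, round what is visible of it).
- vision.place_of(camera, thing): "centre" ([column, row] as shares, 0 to 1, of the picture: columns of its width, rows of its height: a listed point, or the origin of a listed thing).
The state is a dict: "time_s": time; "joints": joint angles; "qvel": joint speeds; "effort": joint torques, N m; "position": TCP position; "ee_rot": TCP orientation; "contact_force": force on the tool from outside, world axes, zero at the start; "torque": the same for the moment, N m; "opening": finger opening in m.
Only numpy, scipy, OpenCV 4.12 (cv2) and the standard library are available. Lean on these libraries where they do the work, as an engineer would, in place of code of your own. Each camera call takes 0.05 s, during which the arm holds its last target. There are 200 camera calls.

## Working session

There is one attempt and no reset: what is moved stays moved. The work goes in short steps, Python scripts to look and compute and a tool call to move; the robot and the scene stay as the last step left them, time stands still between calls to the robot, and variables do not carry over. Pictures are saved under pics/ and viewed, on a budget of 10 in all, crops included, one or two more only if the job needs it, and the job is handed in when it is done.

Besides the shell and the picture viewer there is one more tool, called after ">>>" by a JSON object that holds its "op" and its "data". jog_arm: Moves the arm, as the interface text tells. Its arguments: {"type":"object","properties":{"moves":{"type":"array"},"gripper":{"type":"number"},"grip_force":{"type":"number"}},"required":["moves"]}

```bash
mkdir -p pics; cat > h.py <<'E'
import numpy as np, cv2
from station import readout, vision, ticket, r
def pts(d):
    z=d["range_z"]; v,u=np.mgrid[0:400,0:640]
    c=np.stack([(u-d["cx"])/d["fx"]*z,(v-d["cy"])/d["fy"]*z,z],-1)
    return c@np.array(d["rotation"]).T+np.array(d["eye"])
def save(n,im): cv2.imwrite("pics/"+n,np.ascontiguousarray(im[:,:,::-1]))
E
python3 - <<'E'
from h import *
ims=[]
for c in("top","side"):
    d=vision.get_image(c); P=pts(d); ims.append(d["image"]); np.savez(c+".npz",P=P,im=d["image"])
    print(c,d["eye"],d["fx"])
    for t in("cup_grip","jar_mouth"):
        for q in vision.place_of(c,t)[:4]:
            u,v=q["centre"][0]*640,q["centre"][1]*400
            print(t,round(q["p"],2),int(u),int(v),P[int(min(v,399)),int(min(u,639))].round(3))
save("a_top.png",ims[0]); save("a_side.png",ims[1])
s=readout.read_state(); print(s["position"],s["ee_rot"],s["time_s"],r.hold_point_z)
E
```

```text
top [ 0.42649442 -0.01197397  0.84816787] 428.52710828951837
cup_grip 0.97 380 216 [ 0.434 -0.13   0.017]
cup_grip 0.76 401 289 [ 0.291 -0.168  0.004]
cup_grip 0.55 317 223 [ 0.424 -0.008  0.007]
cup_grip 0.24 188 105 [0.653 0.231 0.049]
jar_mouth 0.82 188 104 [0.655 0.231 0.047]
side [0.06265283 0.43813189 0.54371887] 382.8116942362993
cup_grip 0.84 385 204 [ 0.415 -0.104  0.082]
cup_grip 0.83 352 231 [0.409 0.006 0.08 ]
cup_grip 0.75 444 223 [ 0.296 -0.131  0.083]
jar_mouth 0.79 184 218 [0.685 0.2   0.071]
[0.18627301 0.59636997 0.19227604] [[ 9.54496219e-01 -2.98222980e-01 -1.46632532e-04]
 [-2.98223007e-01 -9.54495954e-01 -7.15046783e-04]
 [ 7.32832240e-05  7.26238646e-04 -9.99999734e-01]] 0.3 0.0187
```

View pics/a_top.png

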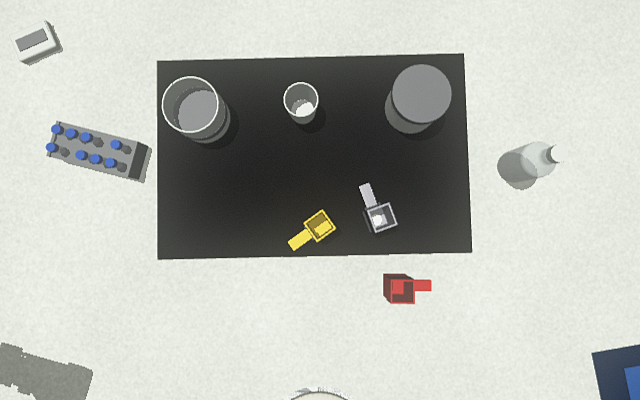

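View pics/a_side.png

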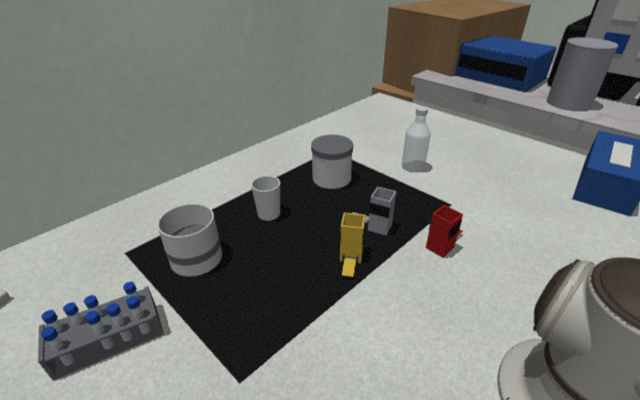

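The top view shows the mat with the open wide jar at (192,105), the narrow beaker at (301,101) and the capped jar at (421,94). There are three cups: steel (380,216), yellow (319,226) and red (401,289). The steel one, with a tablet visible inside, fits the description because red and yellow are excluded. The only wide open vessel is the jar at (192,105).

```bash
python3 - <<'E'
from h import *
d=np.load("top.npz");P=d["P"];im=d["im"]
reg=np.s_[170:245,345:410]
Q=P[reg].reshape(-1,3); C=im[reg].reshape(-1,3)
top=Q[(Q[:,2]>.08)&(Q[:,2]<.1)]
print("cup rim",len(top),top[:,2].mean(),cv2.minAreaRect(top[:,:2].astype(np.float32)*1000))
tb=Q[(Q[:,2]>.006)&(Q[:,2]<.02)&(C.min(1)>90)]; tb=tb[tb[:,0]>.45]
print("tab",len(tb),tb.mean(0),cv2.minAreaRect(tb[:,:2].astype(np.float32)*1000))
Q=P[60:150,150:240].reshape(-1,3); t=Q[(Q[:,2]>.09)&(Q[:,2]<.11)]
print("jar",len(t),t[:,2].mean(),cv2.minEnclosingCircle(t[:,:2].astype(np.float32)*1000))
A=np.c_[2*t[:,:2],np.ones(len(t))];s=np.linalg.lstsq(A,(t[:,:2]**2).sum(1),rcond=None)[0];print(s[:2],np.sqrt(s[2]+s[0]**2+s[1]**2))
save("b.png",np.hstack([cv2.resize(im[170:250,280:420],(490,280),interpolation=2),cv2.resize(im[60:150,150:240],(280,280),interpolation=2)]))
E
```

```text
cup rim 190 0.08881016314718158 ((432.3193359375, -122.67274475097656), (41.994300842285156, 42.079376220703125), 18.988271713256836)
tab 278 [ 0.47496384 -0.10820582  0.01330578] ((470.20855712890625, -109.16583251953125), (58.734840393066406, 29.260135650634766), 28.214216232299805)
jar 499 0.09708324113218561 ((640.712158203125, 212.56459045410156), 51.45693588256836)
[0.64024274 0.21201502] 0.04921930433297868
```

View pics/b.png

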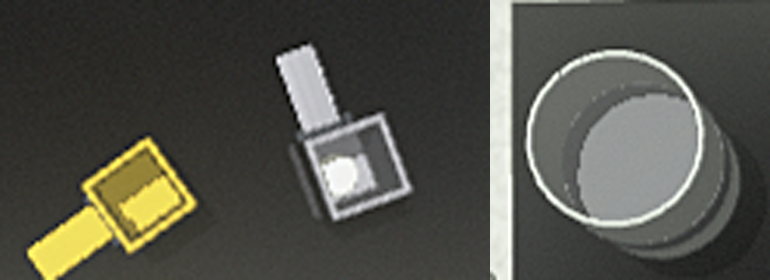

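The crop confirms it: the steel cup holds a white tablet at top-view (378,219), its tab points up and left, and the left-hand jar is open. First I turn the tool to the cup's yaw of 19°.

>>> {"op": "jog_arm", "data": {"moves": [[[0,0,0],[0,0,-0.106]],[[0,0,0],[0,0,-0.106]],[[0,0,0],[0,0,-0.106]],[[0,0,0],[0,0,-0.106]],[[0,0,0],[0,0,-0.106]],[[0,0,0],[0,0,-0.104]]], "gripper": 1}}

```text
time_s: 0.8
position: [0.1863, 0.5965, 0.1925]
ee_rot: [[0.944, 0.33, -0.0], [0.33, -0.944, -0.0], [-0.0, 0.0, -1.0]]
contact_force: [0.6, 0.1, -0.1]
opening: 0.0869
```

```bash
cat >> h.py <<'E'
def go(x,y,z,yaw):
    "shift in tool axes and turn about tool z (rad) to reach TCP x,y,z with tool x at yaw (deg), z down"
    from scipy.spatial.transform import Rotation as R
    s=readout.read_state(); M=np.array(s["ee_rot"]); p=np.array(s["position"])
    a=np.radians(yaw); T=np.array([[np.cos(a),np.sin(a),0],[np.sin(a),-np.cos(a),0],[0,0,-1]])
    print("t",round(s["time_s"],2),"p",p.round(4),"yaw",np.degrees(np.arctan2(M[1,0],M[0,0])).round(2),"q",np.round(s["joints"],2),"F",np.round(s["contact_force"],1),"open",round(s["opening"],4))
    print("shift",(M.T@(np.array([x,y,z])-p)).round(4),"turn",R.from_matrix(M.T@T).as_rotvec().round(4))
E
python3 -c "
from h import *
go(.432,-.123,.16,19)"
```

```text
t 0.8 p [0.1863 0.5965 0.1925] yaw 19.27 q [ 1.53  0.38  0.01 -0.   -1.19  0.38] F [ 0.6  0.1 -0.1] open 0.0869
shift [-0.0055  0.7602  0.0327] turn [0.0002 0.0002 0.0048]
```

>>> {"op": "jog_arm", "data": {"moves": [[[0.006,0.038,0],[0,0,0]],[[0.006,0.038,0],[0,0,0]],[[0.006,0.038,0],[0,0,0]],[[0.006,0.038,0],[0,0,0]],[[0.006,0.038,0],[0,0,0]],[[0.006,0.038,0],[0,0,0]],[[0.006,0.038,0],[0,0,0]],[[0.006,0.038,0],[0,0,0]]]}}

```text
time_s: 1.47
position: [0.331, 0.3229, 0.1929]
ee_rot: [[0.945, 0.326, 0.0], [0.326, -0.945, 0.0], [0.0, -0.0, -1.0]]
contact_force: [0.8, 0.9, -0.7]
opening: 0.0869
```

>>> {"op": "jog_arm", "data": {"moves": [[[0,0.038,0],[0,0,0]],[[0,0.038,0],[0,0,0]],[[0,0.038,0],[0,0,0]],[[0,0.038,0],[0,0,0]],[[-0.006,0.038,0],[0,0,0]],[[-0.006,0.038,0],[0,0,0]],[[-0.006,0.038,0],[0,0,0]],[[-0.006,0.038,0],[0,0,0]]]}}

```text
time_s: 2.13
position: [0.4066, 0.0276, 0.193]
ee_rot: [[0.945, 0.326, 0.001], [0.326, -0.945, 0.0], [0.001, -0.0, -1.0]]
contact_force: [1.5, -0.0, 0.8]
opening: 0.0872
```

>>> {"op": "jog_arm", "data": {"moves": [[[-0.007,0.037,0.005],[0,0,0]],[[-0.007,0.037,0.01],[0,0,0]],[[-0.007,0.035,0.01],[0,0,0]],[[-0.007,0.03,0.008],[0,0,0]],[[0,0.01,0],[0,0,0]],[[0,0,0],[0,0,0]]]}}

```text
time_s: 2.63
position: [0.4287, -0.1225, 0.1592]
ee_rot: [[0.947, 0.321, -0.001], [0.321, -0.947, -0.0], [-0.001, 0.0, -1.0]]
contact_force: [0.1, -1.0, -0.2]
opening: 0.0869
```

```bash
python3 - <<'E'
from h import *
go(.432,-.123,.043,19)
d=vision.get_image("wrist"); P=pts(d); save("c.png",d["image"])
print(d["eye"])
for c in("wrist",):
    q=vision.place_of(c,"cup_grip"); print([(x["p"],x["centre"][0]*640,x["centre"][1]*400) for x in q[:2]])
m=(P[...,2]>.075)&(P[...,2]<.1)&(d["range_z"]>0)&(np.hypot(P[...,0]-.432,P[...,1]+.123)<.045)
t=P[m]; print(len(t),t.mean(0),cv2.minAreaRect(t[:,:2].astype(np.float32)*1000))
E
```

```text
t 2.63 p [ 0.4287 -0.1225  0.1592] yaw 18.75 q [ 0.09  0.11 -0.46  0.   -1.    1.81] F [ 0.1 -1.  -0.2] open 0.0869
shift [0.0031 0.0015 0.1162] turn [ 0.      0.0012 -0.0043]
[ 0.49488175 -0.09921269  0.35073227]
[(0.95, 196.99200000000002, 160.8), (0.68, 312.32, 323.4)]
1160 [ 0.43244909 -0.12063104  0.08661152] ((433.13604736328125, -120.66168212890625), (42.65819549560547, 42.08775329589844), 19.130931854248047)
```

View pics/c.png

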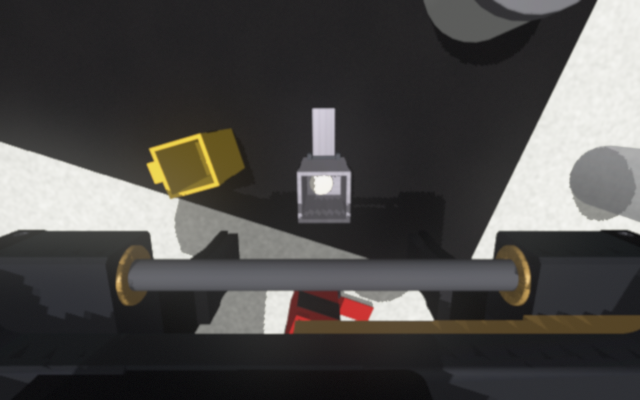

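The wrist view shows the steel cup at (324,197) centred between the fingers with its tab forward, and the yellow cup at (195,162) well clear. Descend, then grip.

>>> {"op": "jog_arm", "data": {"moves": [[[0.004,0.0005,0.01],[0,0,-0.004]],[[0,0,0.02],[0,0,0]],[[0,0,0.02],[0,0,0]],[[0,0,0.02],[0,0,0]],[[0,0,0.02],[0,0,0]],[[0,0,0.016],[0,0,0]],[[0,0,0.01],[0,0,0]],[[0,0,0],[0,0,0]]]}}

```text
time_s: 3.4
position: [0.4314, -0.1183, 0.0423]
ee_rot: [[0.944, 0.331, -0.004], [0.331, -0.944, 0.0], [-0.003, -0.001, -1.0]]
contact_force: [-0.4, 0.2, -0.0]
opening: 0.0869
```

>>> {"op": "jog_arm", "data": {"moves": [[[0,0,0],[0,0,0]],[[0,0,0],[0,0,0]],[[0,0,0],[0,0,0]],[[0,0,0],[0,0,0]],[[0,0,0],[0,0,0]],[[0,0,0],[0,0,0]],[[0,0,0],[0,0,0]],[[0,0,0],[0,0,0]]], "gripper": -1, "grip_force": 25}}

```text
time_s: 4.07
position: [0.4329, -0.1199, 0.0439]
ee_rot: [[0.944, 0.329, 0.001], [0.329, -0.944, -0.0], [0.001, 0.0, -1.0]]
contact_force: [1.2, -1.3, -0.3]
opening: 0.0418
```

```bash
python3 -c "
from h import *
go(.432,-.123,.16,19)"
```

```text
t 4.07 p [ 0.4329 -0.1199  0.0439] yaw 19.21 q [ 0.09  0.27 -0.61  0.   -0.69  1.81] F [ 1.2 -1.3 -0.3] open 0.0418
shift [-0.0018  0.0026 -0.1161] turn [ 0.0004 -0.0005  0.0036]
```

>>> {"op": "jog_arm", "data": {"moves": [[[0,0,-0.006],[0,0,0]],[[0,0,-0.02],[0,0,0]],[[0,0,-0.025],[0,0,0]],[[0,0,-0.025],[0,0,0]],[[0,0,-0.025],[0,0,0]],[[0,0,-0.025],[0,0,0]],[[0,0,-0.02],[0,0,0]],[[0,0,0],[0,0,0]]]}}

```text
time_s: 4.73
position: [0.4351, -0.12, 0.1939]
ee_rot: [[0.944, 0.329, 0.009], [0.329, -0.944, -0.0], [0.008, 0.003, -1.0]]
contact_force: [1.0, 0.1, -2.8]
opening: 0.0416
```

```bash
python3 - <<'E'
from h import *
go(.6404,.2122,.19,19)
d=vision.get_image("side"); save("d.png",d["image"])
E
```

```text
t 4.73 p [ 0.4351 -0.12    0.1939] yaw 19.24 q [ 0.09  0.08 -0.4   0.   -1.08  1.81] F [ 1.   0.1 -2.8] open 0.0416
shift [ 0.3032 -0.246   0.0056] turn [ 0.0032 -0.0082  0.0041]
```

View pics/d.png

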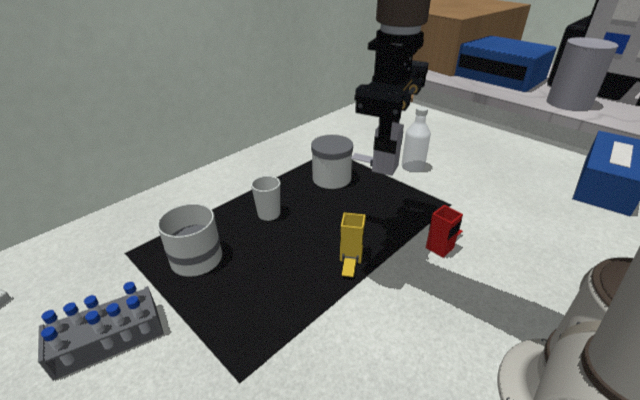

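The side view shows the steel cup held upright at (388,152) with its tab level and the other objects untouched. Carry it to the jar.

>>> {"op": "jog_arm", "data": {"moves": [[[0.01,-0.008,0],[0,0,0]],[[0.02,-0.016,0],[0,0,0]],[[0.022,-0.018,0],[0,0,0]],[[0.022,-0.018,0],[0,0,0]],[[0.022,-0.018,0],[0,0,0]],[[0.022,-0.018,0],[0,0,0]],[[0.022,-0.018,0],[0,0,0]],[[0.022,-0.018,0],[0,0,0]]]}}

```text
time_s: 5.45
position: [0.5415, 0.0599, 0.187]
ee_rot: [[0.944, 0.329, -0.005], [0.329, -0.944, -0.001], [-0.005, -0.001, -1.0]]
contact_force: [0.2, -1.5, -1.9]
opening: 0.042
```

>>> {"op": "jog_arm", "data": {"moves": [[[0.022,-0.018,0],[0,0,0]],[[0.022,-0.018,0],[0,0,0]],[[0.022,-0.018,0],[0,0,0]],[[0.022,-0.018,0],[0,0,0]],[[0.02,-0.016,0],[0,0,0]],[[0.02,-0.016,0],[0,0,0]],[[0.01,-0.008,0],[0,0,0]],[[0,0,0],[0,0,0]]]}}

```text
time_s: 6.12
position: [0.6356, 0.2123, 0.1852]
ee_rot: [[0.944, 0.331, -0.005], [0.331, -0.944, -0.002], [-0.005, 0.0, -1.0]]
contact_force: [0.3, -0.3, -1.9]
opening: 0.042
```

>>> {"op": "jog_arm", "data": {"moves": [[[0,0,0],[0,0,0]],[[0,0,0],[0,0,0]],[[0,0,0],[0,0,0]]]}}

```text
time_s: 6.37
position: [0.6349, 0.2086, 0.1888]
ee_rot: [[0.945, 0.328, -0.002], [0.328, -0.945, -0.001], [-0.002, 0.0, -1.0]]
contact_force: [-0.7, -0.5, -2.8]
opening: 0.0422
```

```bash
python3 - <<'E'
from h import *
go(.6404,.2122,.16,19)
for c in("wrist","side","top"):
    d=vision.get_image(c); P=pts(d); save(f"e_{c}.png",d["image"])
    R=np.hypot(P[...,0]-.6404,P[...,1]-.2122)
    t=P[(P[...,2]>.0985-(c=="top")*.004)&(P[...,2]<.108)&(R>.042)&(R<.058)&(d["range_z"]>0)]
    if len(t)<20: print(c,len(t)); continue
    from scipy.optimize import least_squares
    f=least_squares(lambda a:np.hypot(t[:,0]-a[0],t[:,1]-a[1])-.0495,[.64,.212],loss="soft_l1",f_scale=.001).x
    print(c,len(t),f,t[:,2].max(),np.percentile(t[:,2],90), "span",t[:,:2].min(0),t[:,:2].max(0))
a=cv2.imread("pics/e_wrist.png");b=cv2.imread("pics/e_side.png")[60:360,60:380]
cv2.imwrite("pics/e.png",np.hstack([cv2.resize(a,(480,300)),b]))
E
```

```text
t 6.37 p [0.6349 0.2086 0.1888] yaw 19.17 q [ 0.56  0.46  0.12 -0.   -1.23  1.35] F [-0.7 -0.5 -2.8] open 0.0422
shift [ 0.0064 -0.0016  0.0288] turn [0.0003 0.002  0.003 ]
wrist 682 [0.64136713 0.215089  ] 0.10136690394421805 0.10024275546605575 span [0.59878925 0.16472577] [0.6919957  0.26561253]
side 312 [0.64037505 0.21543741] 0.10412705454848364 0.1030861646375839 span [0.58938824 0.16484176] [0.6922917  0.26585715]
top 260 [0.64044901 0.21232459] 0.10298784788829252 0.10057874040799507 span [0.58978357 0.16206913] [0.68874155 0.26204169]
```

View pics/e.png

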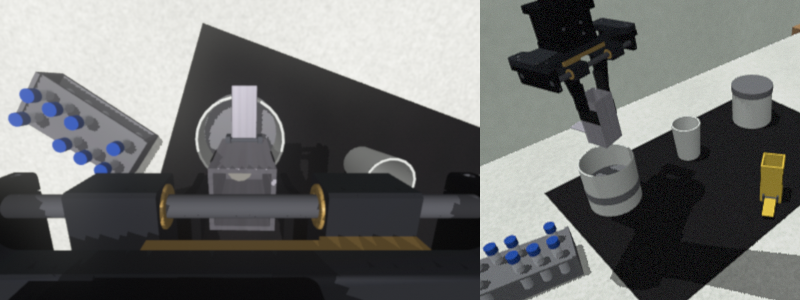

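The wrist and side views show the cup upright over the open jar with its tab forward, a little behind centre. The jar centre comes out at about (0.641, 0.214). Correct and lower to just above the rim, then measure the cup against the rim.

>>> {"op": "jog_arm", "data": {"moves": [[[0.004,-0.002,0],[0,0,0]],[[0.0035,-0.0015,0.01],[0,0,0]],[[0,0,0.015],[0,0,0]],[[0,0,0.01],[0,0,0]],[[0,0,0],[0,0,0]],[[0,0,0],[0,0,0]]]}}

```text
time_s: 7.02
position: [0.6413, 0.2148, 0.1534]
ee_rot: [[0.944, 0.329, -0.002], [0.329, -0.944, -0.001], [-0.002, 0.001, -1.0]]
contact_force: [-0.2, -0.7, -2.8]
opening: 0.0415
```

```bash
cat > m.py <<'E'
from h import *
from scipy.optimize import least_squares
J=np.array([.641,.2143]); a=np.radians(19.2); ex=np.array([np.cos(a),np.sin(a)]); ey=np.array([-np.sin(a),np.cos(a)])
go(J[0],J[1],.12,19.2)
ims=[]
for c in("wrist","side"):
    d=vision.get_image(c); P=pts(d); ims.append(d["image"]); ok=d["range_z"]>0
    rel=P[...,:2]-J; R=np.hypot(rel[...,0],rel[...,1]); X=rel@ex; Y=rel@ey; Z=P[...,2]
    t=rel[ok&(Z>.098)&(Z<.104)&(R>.045)&(R<.055)&(abs(Y)>.016)]
    if len(t)>20: print(c,"rim centre (cup x,y)",(lambda f:(f@ex,f@ey))(least_squares(lambda q:np.hypot(*(t-q).T)-.0495,[0,0],loss="soft_l1",f_scale=.001).x))
    f=ok&(abs(X-.021)<.008)&(abs(Y)<.017)&(Z>.125)&(Z<.19); print(c,"+x face",f.sum(),np.median(X[f]) if f.any() else 0, "-> axis",np.median(X[f])-.021 if f.any() else 0)
    f=ok&(X>.03)&(X<.068)&(abs(Y)<.02)&(Z>.107)&(Z<.135)
    if f.any(): print(c,"tab y lo/hi",np.percentile(Y[f],[2,98]),"x hi",np.percentile(X[f],99.5),"z",np.median(Z[f]))
cv2.imwrite("pics/tmp.png",cv2.cvtColor(np.hstack([ims[0][50:350,140:500],ims[1][60:360,60:460]]),cv2.COLOR_RGB2BGR))
E
python3 m.py
```

```text
t 7.02 p [0.6413 0.2148 0.1534] yaw 19.21 q [ 0.56  0.5   0.09  0.   -1.17  1.34] F [-0.2 -0.7 -2.8] open 0.0415
shift [-0.0003  0.0003  0.0334] turn [0.0007 0.0023 0.0002]
wrist rim centre (cup x,y) (np.float64(0.0004694837220219961), np.float64(0.0005895163888876224))
wrist +x face 1907 0.02136549335414907 -> axis 0.00036549335414906917
wrist tab y lo/hi [-0.01058581  0.01034847] x hi 0.06784427597651405 z 0.12268337130074172
side rim centre (cup x,y) (np.float64(-0.00020420652741366183), np.float64(0.001270885684627361))
side +x face 49 0.01886648155917566 -> axis -0.0021335184408243398
side tab y lo/hi [-0.00776276  0.0116468 ] x hi 0.06741848466025911 z 0.12694829536805485
```

The cup is centred to within 1 mm, with the foot about 10 mm above the rim. Lower in two steps, watching the force.

>>> {"op": "jog_arm", "data": {"moves": [[[0,0,0.006],[0,0,0]],[[0,0,0.006],[0,0,0]],[[0,0,0.005],[0,0,0]],[[0,0,0.004],[0,0,0]],[[0,0,0.003],[0,0,0]],[[0,0,0.002],[0,0,0]],[[0,0,0.002],[0,0,0]],[[0,0,0],[0,0,0]]]}}

```text
time_s: 7.78
position: [0.6417, 0.215, 0.1266]
ee_rot: [[0.944, 0.329, 0.0], [0.329, -0.944, -0.0], [-0.0, 0.0, -1.0]]
contact_force: [-1.4, -0.8, 0.2]
opening: 0.0419
```

>>> {"op": "jog_arm", "data": {"moves": [[[0,0,0.001],[0,0,0]],[[0,0,0.001],[0,0,0]],[[0,0,0.001],[0,0,0]],[[0,0,0.001],[0,0,0]],[[0,0,0],[0,0,0]],[[0,0,0],[0,0,0]]]}}

```text
time_s: 8.28
position: [0.6421, 0.2151, 0.123]
ee_rot: [[0.944, 0.329, 0.001], [0.329, -0.944, 0.0], [0.001, 0.0, -1.0]]
contact_force: [-0.7, -0.9, 0.8]
opening: 0.0421
```

```bash
python3 m.py; mv pics/tmp.png pics/f.png
```

```text
t 8.28 p [0.6421 0.2151 0.123 ] yaw 19.21 q [ 0.56  0.52  0.05  0.   -1.1   1.34] F [-0.7 -0.9  0.8] open 0.0421
shift [-0.0013  0.0004  0.003 ] turn [ 0.0001 -0.0011  0.0002]
wrist rim centre (cup x,y) (np.float64(0.00042193065745052815), np.float64(0.0005289706013086749))
wrist +x face 2149 0.022172651263561216 -> axis 0.0011726512635612148
wrist tab y lo/hi [-0.01017179  0.0108184 ] x hi 0.06785762266341433 z 0.10894234549415971
side rim centre (cup x,y) (np.float64(-0.00030719891814105066), np.float64(0.0012823981679965823))
side +x face 129 0.019176099071096613 -> axis -0.001823900928903388
side tab y lo/hi [-0.0069274   0.01204133] x hi 0.06738470957075349 z 0.1108598932016
```

View pics/f.png

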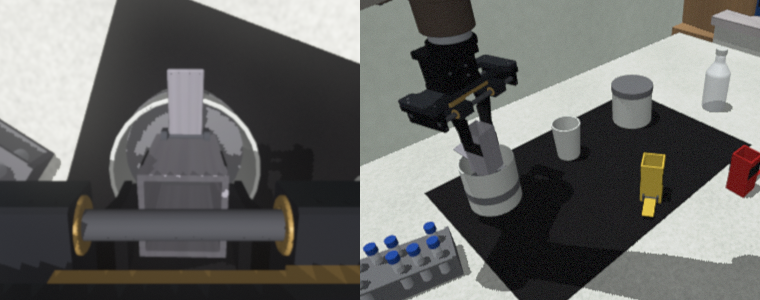

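The wrist view shows the cup inside the mouth with the tab (186,100) tilted up on the rim. The force has risen by 3.6 N, and the foot is about 20.5 mm below the rim. Down 3 mm more.

>>> {"op": "jog_arm", "data": {"moves": [[[0,0,0.001],[0,0,0]],[[0,0,0.001],[0,0,0]],[[0,0,0.001],[0,0,0]],[[0,0,0],[0,0,0]],[[0,0,0],[0,0,0]],[[0,0,0],[0,0,0]],[[0,0,0],[0,0,0]],[[0,0,0],[0,0,0]]]}}

```text
time_s: 9.05
position: [0.6418, 0.2151, 0.1198]
ee_rot: [[0.944, 0.329, 0.0], [0.329, -0.944, -0.0], [0.0, 0.0, -1.0]]
contact_force: [0.6, -1.8, 2.7]
opening: 0.0421
```

```bash
cat > s.py <<'E'
from h import *
J=np.array([.641,.2143]); a=np.radians(19.2); ex=np.array([np.cos(a),np.sin(a)]); ey=np.array([-np.sin(a),np.cos(a)])
go(.641,.2143,.12,19.2)
for c in("wrist","top","side"):
    d=vision.get_image(c); P=pts(d); rel=P[...,:2]-J; X=rel@ex;Y=rel@ey;Z=P[...,2]
    f=(X>.052)&(X<.068)&(abs(Y)<.009)&(Z>.085)&(Z<.15)
    print(c,f.sum(),"tab slope rad",np.arctan(np.polyfit(X[f],Z[f],1)[0]) if f.sum()>20 else None, "zmax",Z[f].max() if f.any() else 0)
    for q in vision.place_of(c,"tablet_mid")[:2]:
        u,v=int(q["centre"][0]*640),int(q["centre"][1]*400); print(" tablet",round(q["p"],2),u,v,P[v,u].round(3))
E
python3 s.py
```

```text
t 9.05 p [0.6418 0.2151 0.1198] yaw 19.2 q [ 0.56  0.52  0.05  0.   -1.09  1.34] F [ 0.6 -1.8  2.7] open 0.0421
shift [-0.001   0.0005 -0.0002] turn [ 0.0001 -0.0003  0.0001]
wrist 784 tab slope rad 0.46462472778946096 zmax 0.11445093344066326
top 27 tab slope rad 0.41933228730505356 zmax 0.11335992010039009
side 52 tab slope rad 0.5173363555845937 zmax 0.11805694557321517
```

Tab slope is about 0.46 rad, past the 0.35 needed for release, with 5.5 N and a depth of about 23.5 mm. Dwell briefly, then lift straight out.

>>> {"op": "jog_arm", "data": {"moves": [[[0,0,0],[0,0,0]],[[0,0,0],[0,0,0]],[[0,0,0],[0,0,0]],[[0,0,0],[0,0,0]],[[0,0,0],[0,0,0]],[[0,0,0],[0,0,0]],[[0,0,-0.002],[0,0,0]],[[0,0,-0.003],[0,0,0]]]}}

```text
time_s: 10.02
position: [0.6405, 0.2149, 0.1238]
ee_rot: [[0.944, 0.329, -0.003], [0.329, -0.944, -0.001], [-0.003, -0.0, -1.0]]
contact_force: [-1.3, -0.2, 0.3]
opening: 0.042
```

>>> {"op": "jog_arm", "data": {"moves": [[[0,0,-0.004],[0,0,0]],[[0,0,-0.006],[0,0,0]],[[0,0,-0.01],[0,0,0]],[[0,0,-0.015],[0,0,0]],[[0,0,-0.02],[0,0,0]],[[0,0,-0.02],[0,0,0]],[[0,0,-0.01],[0,0,0]],[[0,0,0],[0,0,0]]]}}

```text
time_s: 10.68
position: [0.6432, 0.216, 0.2133]
ee_rot: [[0.944, 0.329, 0.006], [0.329, -0.944, 0.003], [0.007, -0.001, -1.0]]
contact_force: [0.1, -0.1, -2.0]
opening: 0.0423
```

```bash
python3 - <<'E'
from h import *
go(.641,.2143,.2,19.2)
ims={}
for c in("wrist","top","side"):
    d=vision.get_image(c); P=pts(d); ims[c]=d["image"]
    for q in vision.place_of(c,"tablet_mid")[:2]:
        u,v=int(q["centre"][0]*640),int(q["centre"][1]*400); print(c," tablet",round(q["p"],2),u,v,P[v,u].round(3))
z=lambda im,a:cv2.resize(im,(266,300),interpolation=2)
save("g.png",np.hstack([z(ims["wrist"][60:300,210:423],0),z(ims["top"][50:170,140:246],0),z(ims["side"][80:290,110:296],0)]))
E
```

```text
t 10.68 p [0.6432 0.216  0.2133] yaw 19.23 q [ 0.56  0.46  0.18  0.   -1.28  1.34] F [ 0.1 -0.1 -2. ] open 0.0423
shift [-0.0027  0.0009  0.0133] turn [-0.001  -0.0067  0.0005]
```

View pics/g.png

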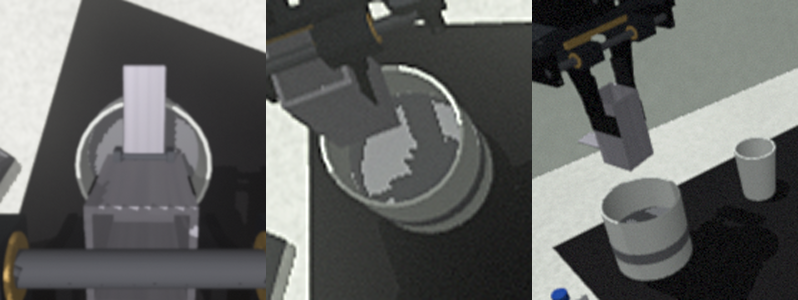

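The lifted cup has its floor shut again and the tab level. The tablet is not in view yet because the cup hides much of the jar floor. Move aside and look again.

>>> {"op": "jog_arm", "data": {"moves": [[[-0.012,0.002,0],[0,0,0]],[[-0.025,0.002,0],[0,0,0]],[[-0.03,0.003,0],[0,0,0]],[[-0.03,0.003,0],[0,0,0]],[[-0.03,0.003,0],[0,0,0]],[[-0.025,0.003,0],[0,0,0]],[[-0.02,0.002,0],[0,0,0]],[[-0.007,0,0],[0,0,0]]]}}

```text
time_s: 11.65
position: [0.4755, 0.1376, 0.2093]
ee_rot: [[0.944, 0.329, -0.002], [0.329, -0.944, -0.001], [-0.002, -0.0, -1.0]]
contact_force: [0.8, 0.1, -2.2]
opening: 0.0421
```

>>> {"op": "jog_arm", "data": {"moves": [[[0,0,0],[0,0,0]],[[0,0,0],[0,0,0]],[[0,0,0],[0,0,0]]]}}

```text
time_s: 11.9
position: [0.4795, 0.1398, 0.2095]
ee_rot: [[0.944, 0.329, 0.001], [0.329, -0.944, 0.0], [0.001, 0.0, -1.0]]
contact_force: [0.0, 0.0, -2.6]
opening: 0.0416
```

```bash
python3 - <<'E'
from h import *
go(.48,.14,.0445,19.2)
ims={}
for c in("wrist","top","side"):
    d=vision.get_image(c); P=pts(d); ims[c]=d["image"]
    for q in vision.place_of(c,"tablet_mid")[:2]:
        u,v=int(q["centre"][0]*640),int(q["centre"][1]*400); print(c," tablet",round(q["p"],2),u,v,P[v,u].round(3))
    R=np.hypot(P[...,0]-.641,P[...,1]-.2143); f=(R<.044)&(P[...,2]<.03)&(P[...,2]>.0)
    print(c,"jar floor px",f.sum(),"raised",(f&(P[...,2]>.010)).sum(), "bright",(f&(d["image"].min(-1)>190)).sum())
save("i.png",np.hstack([cv2.resize(ims["wrist"],(480,300)),cv2.resize(ims["top"][50:170,140:260],(300,300),interpolation=2)]))
E
```

```text
t 11.9 p [0.4795 0.1398 0.2095] yaw 19.21 q [ 0.61  0.16 -0.27  0.   -1.15  1.3 ] F [ 0.   0.  -2.6] open 0.0416
shift [ 4.00e-04 -1.00e-04  1.65e-01] turn [ 0.0001 -0.0005  0.0002]
wrist jar floor px 0 raised 0 bright 0
top jar floor px 0 raised 0 bright 0
side jar floor px 0 raised 0 bright 0
```

View pics/i.png

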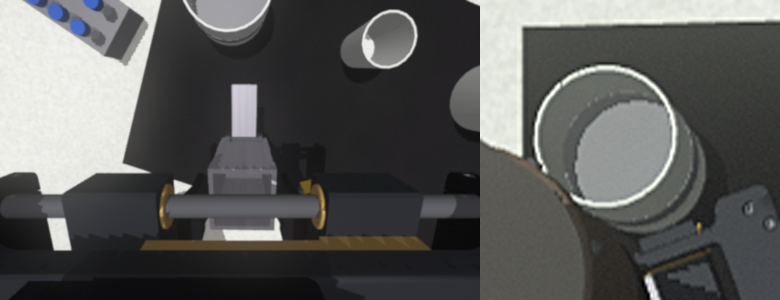

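The top crop shows the jar mouth unobstructed, with a uniform grey surface inside at about z 0.047 and no tablet on it, so it may have sunk or may still be in the cup. Set the cup down and look into it.

>>> {"op": "jog_arm", "data": {"moves": [[[0,0,0.01],[0,0,0]],[[0,0,0.025],[0,0,0]],[[0,0,0.03],[0,0,0]],[[0,0,0.03],[0,0,0]],[[0,0,0.025],[0,0,0]],[[0,0,0.02],[0,0,0]],[[0,0,0.012],[0,0,0]],[[0,0,0.006],[0,0,0]]]}}

```text
time_s: 12.87
position: [0.477, 0.1383, 0.049]
ee_rot: [[0.944, 0.329, -0.004], [0.329, -0.944, -0.003], [-0.005, 0.001, -1.0]]
contact_force: [-0.2, -0.4, -2.4]
opening: 0.0421
```

>>> {"op": "jog_arm", "data": {"moves": [[[0,0,0.002],[0,0,0]],[[0,0,0.001],[0,0,0]],[[0,0,0.001],[0,0,0]],[[0,0,0],[0,0,0]],[[0,0,0],[0,0,0]],[[0,0,0],[0,0,0]]]}}

```text
time_s: 13.37
position: [0.4789, 0.1395, 0.0483]
ee_rot: [[0.944, 0.329, 0.001], [0.329, -0.944, 0.001], [0.002, -0.0, -1.0]]
contact_force: [-0.1, 0.3, -1.9]
opening: 0.0419
```

>>> {"op": "jog_arm", "data": {"moves": [[[0,0,0.001],[0,0,0]],[[0,0,0.001],[0,0,0]],[[0,0,0.001],[0,0,0]],[[0,0,0],[0,0,0]],[[0,0,0],[0,0,0]]]}}

```text
time_s: 13.78
position: [0.4785, 0.1392, 0.0445]
ee_rot: [[0.944, 0.329, -0.0], [0.329, -0.944, -0.0], [-0.0, 0.0, -1.0]]
contact_force: [0.2, -0.3, -2.0]
opening: 0.0417
```

>>> {"op": "jog_arm", "data": {"moves": [[[0,0,0.001],[0,0,0]],[[0,0,0],[0,0,0]],[[0,0,0],[0,0,0]]]}}

```text
time_s: 14.03
position: [0.4788, 0.1394, 0.0439]
ee_rot: [[0.944, 0.329, 0.001], [0.329, -0.944, 0.0], [0.001, 0.0, -1.0]]
contact_force: [-0.2, -0.4, 0.3]
opening: 0.042
```

The weight is off the gripper, so the foot is on the bench. Release, rise and look into the cup.

>>> {"op": "jog_arm", "data": {"moves": [[[0,0,0],[0,0,0]],[[0,0,0],[0,0,0]],[[0,0,0],[0,0,0]],[[0,0,0],[0,0,0]],[[0,0,0],[0,0,0]],[[0,0,0],[0,0,0]],[[0,0,0],[0,0,0]],[[0,0,0],[0,0,0]]], "gripper": 1}}

```text
time_s: 14.7
position: [0.4785, 0.1392, 0.0436]
ee_rot: [[0.944, 0.329, -0.0], [0.329, -0.944, -0.0], [-0.0, 0.0, -1.0]]
contact_force: [-0.2, 1.2, 0.7]
opening: 0.0841
```

>>> {"op": "jog_arm", "data": {"moves": [[[0,0,-0.005],[0,0,0]],[[0,0,-0.015],[0,0,0]],[[0,0,-0.02],[0,0,0]],[[0,0,-0.025],[0,0,0]],[[0,0,-0.03],[0,0,0]],[[0,0,-0.03],[0,0,0]],[[0,0,-0.025],[0,0,0]],[[0,0,-0.01],[0,0,0]]]}}

```text
time_s: 15.37
position: [0.4804, 0.14, 0.2082]
ee_rot: [[0.944, 0.33, 0.007], [0.33, -0.944, 0.003], [0.008, -0.001, -1.0]]
contact_force: [0.3, 0.1, -0.8]
opening: 0.0873
```

>>> {"op": "jog_arm", "data": {"moves": [[[-0.02,0,0],[0,0,0]],[[-0.03,0,0],[0,0,0]],[[-0.03,0,0],[0,0,0]],[[-0.015,0,0],[0,0,0]],[[0,0,0],[0,0,0]],[[0,0,0],[0,0,0]]]}}

```text
time_s: 15.87
position: [0.3885, 0.1078, 0.2038]
ee_rot: [[0.944, 0.33, 0.001], [0.33, -0.944, 0.0], [0.001, -0.0, -1.0]]
contact_force: [0.2, 0.4, 0.1]
opening: 0.0869
```

```bash
python3 - <<'E'
from h import *
go(.48,.14,.0445,19.2)
ims={}
for c in("wrist","top","side"):
    d=vision.get_image(c); P=pts(d); ims[c]=d["image"]
    for q in vision.place_of(c,"tablet_mid")[:2]:
        u,v=int(q["centre"][0]*640),int(q["centre"][1]*400); print(c," tablet",round(q["p"],2),u,v,P[v,u].round(3))
    t=P[(P[...,2]>.08)&(P[...,2]<.096)&(np.hypot(P[...,0]-.479,P[...,1]-.1394)<.04)]
    if len(t)>20: print(c,"cup rim",len(t),t.mean(0).round(4),"z",np.percentile(t[:,2],[5,50,95]).round(4),cv2.minAreaRect(t[:,:2].astype(np.float32)*1000))
    R=np.hypot(P[...,0]-.641,P[...,1]-.2143); f=(R<.04)&(P[...,2]<.09); print(c,"jar inside z",np.percentile(P[f][:,2],[1,10,50]).round(3) if f.sum()>10 else None)
save("k.png",np.hstack([cv2.resize(ims["wrist"],(480,300)),ims["side"][100:400,100:420]]))
E
```

```text
t 15.87 p [0.3885 0.1078 0.2038] yaw 19.24 q [ 0.68 -0.02 -0.47  0.   -1.12  1.23] F [0.2 0.4 0.1] open 0.0869
shift [ 0.0969 -0.0002  0.1594] turn [-0.0002 -0.0008  0.0007]
wrist cup rim 829 [0.4821 0.1404 0.0886] z [0.082  0.0893 0.0906] ((479.9710998535156, 139.5298309326172), (41.686893463134766, 42.09978485107422), 19.33197784423828)
wrist jar inside z None
top cup rim 211 [0.4794 0.1371 0.0882] z [0.0818 0.0891 0.0914] ((479.1530456542969, 136.6439971923828), (42.25547409057617, 41.93927764892578), 18.682130813598633)
top jar inside z [0.044 0.046 0.047]
side cup rim 396 [0.4782 0.1407 0.0876] z [0.0808 0.0879 0.0928] ((479.27252197265625, 139.09100341796875), (43.5383186340332, 44.72270584106445), 17.55078887939453)
side jar inside z [0.049 0.05  0.051]
```

View pics/k.png

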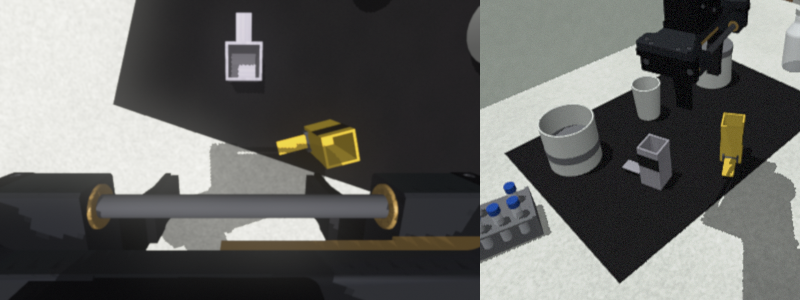

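The cup stands upright, but the wrist view shows a bright patch inside it at (247,72). I need to know whether that is the tablet or sunlit floor, so I enlarge it with depths.

```bash
python3 - <<'E'
from h import *
d=vision.get_image("wrist"); P=pts(d); im=d["image"]; a=np.radians(19.3)
rel=P[...,:2]-[.48,.1395]; X=rel@[np.cos(a),np.sin(a)];Y=rel@[-np.sin(a),np.cos(a)]
f=(abs(X)<.018)&(abs(Y)<.018)&(P[...,2]<.04); b=im.min(-1)>150
for n,m in(("bright",f&b),("dark",f&~b)): print(n,m.sum(),np.percentile(P[m][:,2],[5,50,95]).round(4),X[m].min(),X[m].max(),Y[m].min(),Y[m].max())
t=vision.get_image("top"); T=pts(t); rel=T[...,:2]-[.479,.137]; g=(abs(rel).max(-1)<.018)&(T[...,2]<.04); print("top inside z",np.percentile(T[g][:,2],[5,50,95]).round(4),t["image"].min(-1)[g].max())
save("l.png",np.hstack([cv2.resize(im[10:120,280:370],(327,400),interpolation=0),cv2.resize(t["image"][140:220,215:295],(400,400),interpolation=0)]))
E
```

```text
bright 384 [0.005  0.0064 0.0078] -0.01536313692418791 0.0016174508335915472 -0.01774282413944557 0.00786244852436279
dark 841 [0.005  0.0067 0.0329] -0.015882038328925954 0.017998149425534415 -0.01794148731385922 0.017862205267097687
top inside z [0.0039 0.007  0.0339] 220
```

View pics/l.png

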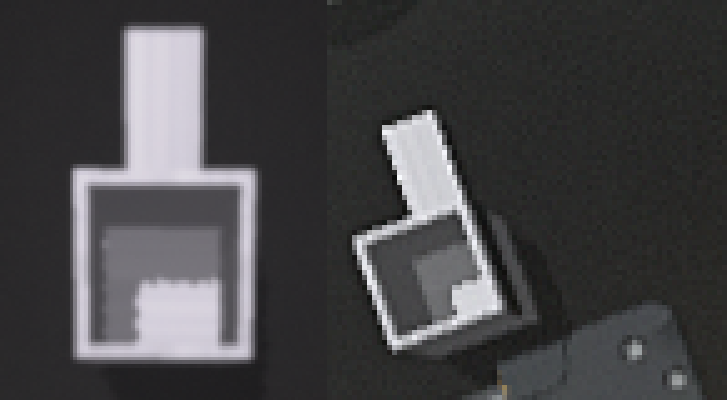

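The bright patch at (178,310) is a lit rectangle of bare floor. It sits at the same depth as the shaded floor (6.4 mm against 6.7 mm), where a tablet would stand 10 mm higher. So the cup is empty, upright and released.

```bash
python3 -c "
from h import *
print(ticket.hand_in(), readout.read_state()['time_s'])"
```

```text
the job is handed in; nothing more can be done
the job is handed in; nothing more can be done
```

The job is done and handed in at about 16 s of the 42 s limit. The one thing I could not confirm by sight is the tablet lying in the jar.

- **Drop:** I gripped the steel cup, carried it upright to the open wide jar and lowered it to within about 1 mm of centre. The foot went about 23.5 mm below the rim. The tab was pushed up to about 0.46 rad, past the 0.35 needed, and the force rose by about 5.5 N, slightly over the 2 to 5 N you gave. I then lifted the cup out.
- **Cup on the bench:** It stands upright at about (0.48, 0.14) with its rim level at z ≈ 0.089. It is released, and the gripper is about 10 cm away.
- **Tablet:** The cup is empty: its floor is flat at 6.5 mm, and the bright patch inside is only light. I saw no tablet on the bench. In the jar there is an opaque grey surface at z ≈ 0.047, and the tablet does not show on it or to the detector. I infer it sank below that surface, since the cup opened only there.

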